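Rack the impact sockets by size

ROBOT

A 6-joint arm with a two-finger parallel gripper is mounted at the origin on the work surface. World frame = base frame: x ahead of the robot, y to its left, z up, the work surface at z = 0. Lengths are in mm, angles in rad, forces in N, time in s.
With the tool pointing down it reaches from about 300 to 775 mm from the base axis. Payload 14.6 kg.
Tool frame: the origin (TCP) lies at the very end of the fingers, on their centre line; the grasp point (between the pads) lies 19 mm behind it; z points along the fingers, y is the line along which they close (so a half turn about z gives the same grasp; the last joint's range is limited). The gripper opens to 94 mm and grips with 3 to 60 N. Pads are 16 mm wide; open, the fingers measure 119 mm over their backs; the gripper's body (75 mm by 177 mm) begins 78 mm behind the grasp point.
Start: joints at [1.243, 0.3, 1.521, -0, 1.321, -0.067], TCP at [141.817, 531.392, 205.446] pointing down, gripper open.
Joint ranges: [-3.03, 3.03], [-0.79, 2.21], [0.23, 2.52], [-1.04, 4.18], [0, 3.07], [-2.55, 2.55]. Speed limits (rad/s): [2.22, 2.22, 2.57, 3.14, 3.14, 3.14].

INTERFACE

Orientations are given as [roll, pitch, yaw] about the fixed x, y, z axes, in that order (R = Rz(yaw) Ry(pitch) Rx(roll)).
In Python, from cell import manip, camera, get_calibration gives the robot as it stands. The module is installed in compiled form; this text tells all that it offers.
- The arm moves only by the tool jog_arm, never from a script. Its argument "plan" is one flat list of numbers, 6 for each row, row after row: the shift along the world's x, y, z in m, then the turn, a rotation vector about the world's x, y, z in degrees. A call has 1 to 20 rows; each row is the pose to reach, as a shift and turn from the pose commanded when the call began; what a row does not reach only later rows make up. A row lasts 1/10 s, in which the tool goes at most 50 mm and 8.59 degrees, less where a joint would pass 70% of its speed; a pose out of reach is approached as far as the arm can. A call with a gripper value outside its range is refused whole. "claw" is the finger opening in m, from 0 to 0.094, set as the call begins (left out, the last holds). The fingers move at their own pace and stop on an object; "force" is the grip in N (left out, the last holds). Time passes only in rows, so rows that repeat a pose let the fingers close. It gives the time, the measured TCP pose, the force, the opening and the grip force at its end, in the units of the state.
- manip.read_state(): the state, without advancing time (a new reading comes with each control period).
- camera(name): name is "scene" or "side" or "wrist"; returns (picture, depth): 480x640x3 uint8, red, green, blue; 480x640 float32, mm along the optical axis (not along the pixel's ray), 0 where there is no reading.
- get_calibration(name): a dict with "fx", "fy", "cx", "cy" (pixels), "origin" and "attitude" of the camera in the world. Camera axes: x right, y down, z forward; pixel columns grow to the right and rows downward; lengths in mm; the calibration is good to about 2 mm. A picture is of the moment at which its call begins: read the wrist's pose just before it. get_calibration takes no time and is no camera call; for the wrist camera it gives the pose at the moment of the call.
- manip.sign_off(): hands the job in; it is judged then, once.
The state is a dict: "clock": time; "joints": joint angles; "qd": joint speeds; "effort": joint torques, N m; "eef_pos": TCP position; "eef_rot": TCP orientation; "wrist_force": force on the tool from outside, world axes, zero at the start; "moment": the same for the moment, N m; "finger_gap": finger opening in mm; "finger_force": force on a finger pad.
Only numpy, scipy, OpenCV 4.12 (cv2) and the standard library are available. Lean on these libraries where they do the work, as an engineer would, in place of code of your own. Each camera call takes 0.05 s, during which the arm holds its last target. There are 200 camera calls.

TASK

Put the four loose sockets back on the red rail in order of size: the smallest on the yellow mark, the largest on the blue mark at the other end, and the two in between on the white marks so that the sizes rise steadily from yellow to blue. Stand each one upright, mouth up as it is now, and centred on its mark.

Things in the scene. Friction and masses are not known exactly. Their poses are not given: they have to be found in the camera images.
- socket1_center (a point): the smallest of the four sockets: an upright dark steel cylinder 26 mm in diameter and 42 mm tall, with a bright rim and a black six-sided mouth on top and a bright band low down. The point is its centre, half-way up (21 mm above its underside); z is its axis, up out of the mouth. It stands loose, straight on the bench at the start. Mass about 100 g, give or take a third.
- socket2_center (a point): the second smallest of the four sockets: an upright dark steel cylinder 34 mm in diameter and 50 mm tall, with a bright rim and a black six-sided mouth on top and a bright band low down. The point is its centre, half-way up (25 mm above its underside); z is its axis, up out of the mouth. It stands loose, straight on the bench at the start. Mass about 180 g, give or take a third.
- socket3_center (a point): the second largest of the four sockets: an upright dark steel cylinder 42 mm in diameter and 58 mm tall, with a bright rim and a black six-sided mouth on top and a bright band low down. The point is its centre, half-way up (29 mm above its underside); z is its axis, up out of the mouth. It stands loose, straight on the bench at the start. Mass about 300 g, give or take a third.
- socket4_center (a point): the largest of the four sockets: an upright dark steel cylinder 50 mm in diameter and 66 mm tall, with a bright rim and a black six-sided mouth on top and a bright band low down. The point is its centre, half-way up (33 mm above its underside); z is its axis, up out of the mouth. It stands loose, straight on the bench at the start. Mass about 450 g, give or take a third.
- mark_yellow: yellow round mark at one end of the row (either end): the place of the smallest socket. The marks are 58 mm discs on top of the rail, in one straight row, 85 mm from centre to centre. Origin at the disc's centre, at the height of the rail's top face (16 mm above the bench; the disc is flat paint, under 1 mm); z up.
- mark_left: white round mark, the inner one of the row on the rail's +y side. The marks are 58 mm discs on top of the rail, in one straight row, 85 mm from centre to centre. Origin at the disc's centre, at the height of the rail's top face (16 mm above the bench; the disc is flat paint, under 1 mm); z up.
- mark_right: white round mark, the inner one of the row on the rail's -y side. The marks are 58 mm discs on top of the rail, in one straight row, 85 mm from centre to centre. Origin at the disc's centre, at the height of the rail's top face (16 mm above the bench; the disc is flat paint, under 1 mm); z up.
- mark_blue: blue round mark at the other end of the row: the place of the largest socket. The marks are 58 mm discs on top of the rail, in one straight row, 85 mm from centre to centre. Origin at the disc's centre, at the height of the rail's top face (16 mm above the bench; the disc is flat paint, under 1 mm); z up.
- rail: fixed red flat rail, 360 mm long (its y), 84 mm wide (its x), 16 mm high, that carries the four marks along its middle line. Origin at the centre of its underside on the bench; y runs along the row, z up.

How it is judged (in metres and radians):
At the end, for the whole second after the job is handed in: All four sockets rest upright on the rail (within 0.1 rad, under 0.02 m/s, height within 4 mm), each centred within 14 mm of its mark: smallest on yellow, second smallest on the white mark next to it, second largest on the white mark next to blue, largest on blue (horizontal distance between socket1_center and mark_yellow below 0.014 m and z of socket1_center in the frame of mark_yellow between 0.017 and 0.025 m and angle between each of socket1_center, socket4_center's own z axis and vertical below 0.1 rad and horizontal distance between socket4_center and mark_blue below 0.014 m and z of socket4_center in the frame of mark_blue between 0.029 and 0.037 m and ((horizontal distance between mark_yellow and mark_left below 0.1275 m and horizontal distance between socket2_center and mark_left below 0.014 m and z of socket2_center in the frame of mark_left between 0.021 and 0.029 m and angle between each of socket2_center, socket3_center's own z axis and vertical below 0.1 rad and horizontal distance between socket3_center and mark_right below 0.014 m and z of socket3_center in the frame of mark_right between 0.025 and 0.033 m) or (not (horizontal distance between mark_yellow and mark_left below 0.1275 m) and horizontal distance between socket2_center and mark_right below 0.014 m and z of socket2_center in the frame of mark_right between 0.021 and 0.029 m and angle between each of socket2_center, socket3_center's own z axis and vertical below 0.1 rad and horizontal distance between socket3_center and mark_left below 0.014 m and z of socket3_center in the frame of mark_left between 0.025 and 0.033 m)) and linear speed of each of socket1, socket2, socket3, socket4 below 0.02 m/s); the robot touches nothing.
It also fails if it takes over 99 s, if anything falls off the work surface, if the arm or the gripper's body presses on something with over 40 N, if the wrist force passes 120 N, or if a joint passes its speed limit or range.

## Working session

There is one attempt and no reset: what is moved stays moved. The work goes in short steps, Python scripts to look and compute and a tool call to move; the robot and the scene stay as the last step left them, time stands still between calls to the robot, and variables do not carry over. Pictures are saved under pics/ and viewed, at most 14 in all, crops included, and the job is handed in when it is done.

Besides the shell and the picture viewer there is one more tool, called after "Emit:" in YAML: its name, and indented under it one key for each argument. jog_arm: Moves the arm, as the interface text tells. Its arguments: {"type":"object","properties":{"plan":{"type":"array"},"claw":{"type":"number"},"force":{"type":"number"}},"required":["plan"]}

```bash
mkdir -p pics; python3 - <<'E'
from cell import manip,camera,get_calibration
import cv2,numpy as np
print(manip.read_state())
for n in("scene","side"):
    c=get_calibration(n);print(c)
    p,d=camera(n);cv2.imwrite(f"pics/{n}.png",p[...,::-1]);np.savez(f"pics/{n}.npz",p=p,d=d)
E
```

```text
{'clock': 0.0, 'joints': array([ 1.24341643e+00,  3.00470443e-01,  1.52156563e+00,  1.04016099e-05,
        1.32066869e+00, -6.66075837e-02]), 'qd': array([ 0.0028773 ,  0.00035741,  0.00145079,  0.00057989,  0.00025863,
       -0.00164521]), 'effort': array([-3.41002451e-03, -5.31813097e+01, -3.52733731e+01,  7.07258773e-02,
        2.44798616e-02, -1.35742207e-04]), 'eef_pos': array([141.72904603, 531.16862735, 204.89321803]), 'eef_rot': array([-3.14048369e+00, -8.40725197e-05,  2.88081772e+00]), 'wrist_force': array([-0.84480203, -0.39595882,  0.71280097]), 'moment': array([-0.00627435, -0.01934336, -0.01117864]), 'finger_force': 0.0, 'finger_gap': 94.2447744063181}
{'fx': 464.40314763875347, 'fy': 464.40314763875347, 'cx': 318.89991557460655, 'cy': 246.71925200993903, 'origin': array([ 986.02735413, -165.38377041,  825.36783334]), 'attitude': array([-2.59458185e+00,  1.85507152e-03,  1.21859410e+00])}
{'fx': 525.5401358431211, 'fy': 525.5401358431211, 'cx': 321.9807940242084, 'cy': 242.44252887078264, 'origin': array([447.33597389, 807.73227323, 547.13129173]), 'attitude': array([-2.11182186, -0.01711728, -3.01665577])}
```

View pics/scene.png

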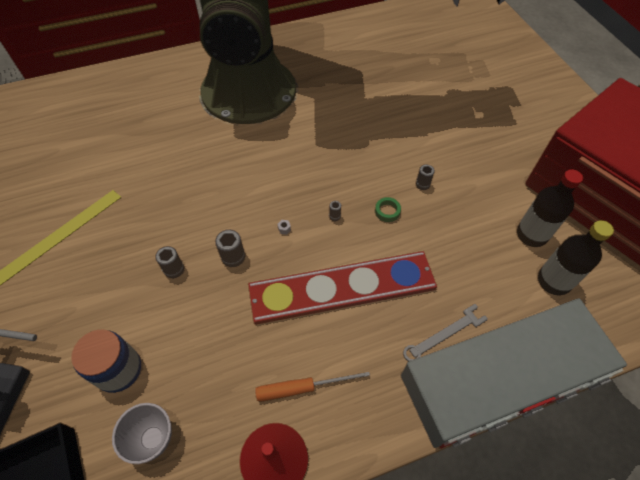

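View pics/side.png

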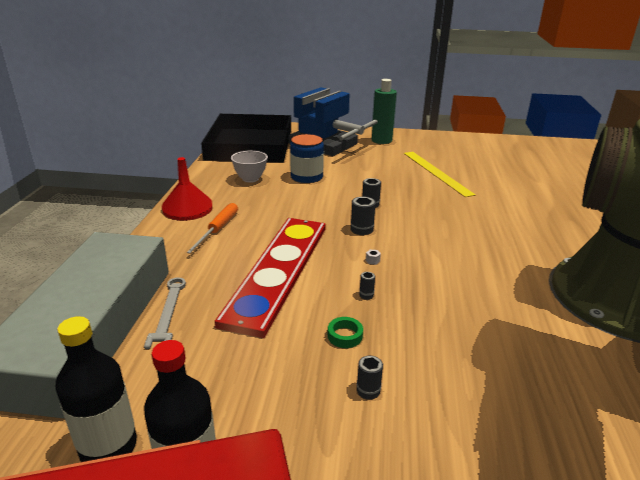

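The scene view shows the row of marks: yellow (278,296), white (321,288) and (364,281), blue (406,272). Sockets are at (171,262), (231,247, largest), (335,210, smallest) and (425,176). The nut at (284,226) and the green ring are distractors. The side view confirms the layout.

```bash
cat > h.py <<'E'
import numpy as np,cv2
from scipy.spatial.transform import Rotation as Ro
from cell import manip,camera,get_calibration
def cloud(c,d):
    v,u=np.mgrid[:480,:640]
    P=np.dstack([(u-c["cx"])/c["fx"]*d,(v-c["cy"])/c["fy"]*d,d])
    return P@Ro.from_euler("xyz",c["attitude"]).as_matrix().T+c["origin"]
def plane(c,u,v,z):
    r=Ro.from_euler("xyz",c["attitude"]).apply([(u-c["cx"])/c["fx"],(v-c["cy"])/c["fy"],1])
    return c["origin"]+r*(z-c["origin"][2])/r[2]
E
python3 - <<'E'
from h import *
np.set_printoptions(precision=1,suppress=True)
S={"scene":([(278,296),(321,288),(364,281),(406,272)],[(171,262),(231,247),(335,210),(425,176)]),
   "side":([(299,231),(286,253),(270,277),(252,305)],[(372,190),(363,215),(367,285),(370,377)])}
for n,(M,K) in S.items():
    c=get_calibration(n);f=np.load(f"pics/{n}.npz");p,d=f["p"],f["d"];C=cloud(c,d)
    h=cv2.cvtColor(p,cv2.COLOR_RGB2HSV)
    for m in M:
        _,_,_,_=0,0,0,0
        hh=cv2.absdiff(p,np.full_like(p,0)+p[m[1],m[0]]).max(2)<50
        L=cv2.connectedComponentsWithStats(hh.astype(np.uint8))
        l=L[1][m[1],m[0]];print(n,"mark",L[2][l,4],L[3][l],plane(c,*L[3][l],16))
    for k in K:
        # socket: raised points within 40 mm
        g=plane(c,*k,25)
        s=(np.hypot(*(C[...,:2]-g[:2]).transpose(2,0,1))<45)&(C[...,2]>12)&(d>0)
        z=np.percentile(C[s][:,2],97);t=C[s&(abs(C[...,2]-z)<4)][:,:2]
        cc,r=cv2.minEnclosingCircle(t.astype(np.float32))
        print(n,"sock",k,"ztop",z,np.array(cc),"r",r,len(t))
E
```

```text
scene mark 666 [277.3 296.4] [ 600. -110.   16.]
scene mark 644 [320.7 288.2] [612.3 -26.   16. ]
scene mark 624 [363.3 280.3] [625.1  58.1  16. ]
scene mark 617 [405.  272.6] [637.7 142.   16. ]
scene sock (171, 262) ztop 61.53216338494322 [ 462.7 -287.5] r 20.638336181640625 265
scene sock (231, 247) ztop 68.88347527230009 [ 475.  -168.1] r 25.134519577026367 402
scene sock (335, 210) ztop 44.925047700942095 [453.6  62.5] r 13.33927059173584 86
scene sock (425, 176) ztop 52.796092704087364 [440.1 281.4] r 17.293912887573242 135
side mark 304 [298.9 231.2] [ 600.3 -107.5   16. ]
side mark 378 [285.2 252.4] [613.  -23.4  16. ]
side mark 471 [269.4 276.9] [625.5  60.6  16. ]
side mark 603 [251.1 305.4] [637.8 144.8  16. ]
side sock (372, 190) ztop 59.29372949118702 [ 464.8 -284.5] r 21.99116325378418 115
side sock (363, 215) ztop 67.32132988548261 [ 476.7 -164.3] r 25.546144485473633 216
side sock (367, 285) ztop 43.52812368134088 [454.6  69.7] r 13.471565246582031 114
side sock (370, 377) ztop 52.00189404460697 [440.3 286.6] r 17.433347702026367 359
```

Emit:
jog_arm:
  plan: [0.312,-0.465,0,0,0,-83.5,0.312,-0.465,0,0,0,-83.5,0.312,-0.465,0,0,0,-83.5,0.312,-0.465,0,0,0,-83.5,0.312,-0.465,0,0,0,-83.5,0.312,-0.465,0,0,0,-83.5,0.312,-0.465,0,0,0,-83.5,0.312,-0.465,0,0,0,-83.5,0.312,-0.465,0,0,0,-83.5,0.312,-0.465,0,0,0,-83.5,0.312,-0.465,0,0,0,-83.5,0.312,-0.465,0,0,0,-83.5,0.312,-0.465,0,0,0,-83.5,0.312,-0.465,0,0,0,-83.5,0.312,-0.465,0,0,0,-83.5,0.312,-0.465,0,0,0,-83.5,0.312,-0.465,0,0,0,-83.5,0.312,-0.465,0,0,0,-83.5,0.312,-0.465,0,0,0,-83.5,0.312,-0.465,0,0,0,-83.5]
  claw: 0.094
  force: 35

```text
clock: 2.1
eef_pos: [453.8, 66.5, 205.5]
eef_rot: [3.142, -0.0, 1.424]
wrist_force: [0.1, -0.4, -0.8]
finger_gap: 93.9
finger_force: 0.0
```

```bash
python3 - <<'E'
from h import *
s=manip.read_state();print(s["eef_pos"],s["eef_rot"],s["joints"])
c=get_calibration("wrist");p,d=camera("wrist");C=cloud(c,d)
cv2.imwrite("pics/w1.png",p[...,::-1])
for g,z in (((454,66),42),):
    m=(np.hypot(*(C[...,:2]-g).transpose(2,0,1))<40)&(abs(C[...,2]-z)<5)&(d>0)
    print(m.sum()); 
    if m.sum(): print(cv2.minEnclosingCircle(C[m][:,:2].astype(np.float32)))
E
```

```text
[453.78712051  66.46796525 205.46007019] [ 3.14157888e+00 -4.49243237e-05  1.42356620e+00] [6.55274077e-02 9.47652298e-02 1.76662046e+00 4.27964772e-05
 1.28018401e+00 2.12745274e-01]
708
((454.2293395996094, 65.99717712402344), 12.933903694152832)
```

View pics/w1.png

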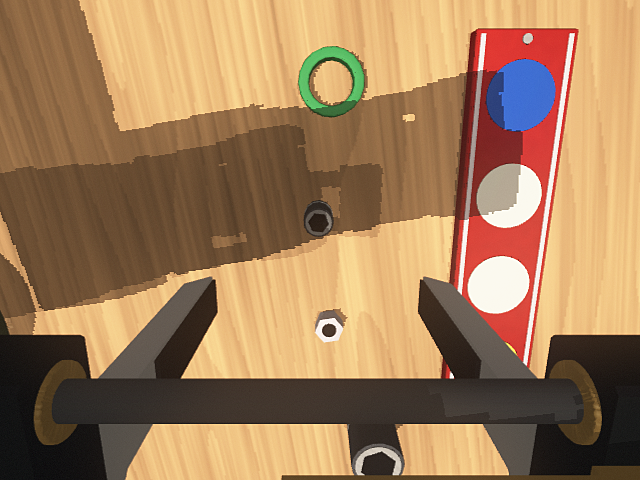

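The wrist view shows socket1 at (318,218), blue mark at (520,95), and white marks at (510,195) and (498,284). Socket1 measures (454.2, 66.0), almost exactly under the TCP.

Emit:
jog_arm:
  plan: [0,0,-0.05,0,0,0,0,0,-0.1,0,0,0,0,0,-0.14,0,0,0,0,0,-0.17,0,0,0,0,0,-0.19,0,0,0,0,0,-0.195,0,0,0,0,0,-0.195,0,0,0]

```text
clock: 2.85
eef_pos: [453.7, 66.4, 10.3]
eef_rot: [-3.141, 0.0, 1.423]
wrist_force: [0.1, 0.6, 0.0]
finger_gap: 93.8
finger_force: 0.0
```

Emit:
jog_arm:
  plan: [0,0,0,0,0,0,0,0,0,0,0,0,0,0,0,0,0,0,0,0,0,0,0,0,0,0,0,0,0,0,0,0,0,0,0,0,0,0,0,0,0,0,0,0,0,0,0,0,0,0,0.01,0,0,0,0,0,0.03,0,0,0,0,0,0.06,0,0,0,0,0,0.09,0,0,0]
  claw: 0

```text
clock: 4.05
eef_pos: [453.5, 66.4, 102.0]
eef_rot: [-3.141, 0.0, 1.423]
wrist_force: [0.8, 0.1, -0.2]
finger_gap: 25.4
finger_force: 35.0
```

Emit:
jog_arm:
  plan: [0.01,-0.012,0,0,0,0,0.03,-0.036,0,0,0,0,0.055,-0.066,0,0,0,0,0.08,-0.096,0,0,0,0,0.105,-0.126,0,0,0,0,0.125,-0.15,0,0,0,0,0.14,-0.168,0,0,0,0,0.146,-0.175,0,0,0,0,0.146,-0.175,0,0,0,0,0.146,-0.175,-0.02,0,0,0,0.146,-0.175,-0.045,0,0,0,0.146,-0.175,-0.062,0,0,0,0.146,-0.175,-0.07,0,0,0,0.146,-0.175,-0.0735,0,0,0,0.146,-0.175,-0.0735,0,0,0,0.146,-0.175,-0.0735,0,0,0]

```text
clock: 5.65
eef_pos: [598.7, -107.6, 30.0]
eef_rot: [-3.14, 0.0, 1.425]
wrist_force: [-21.2, 3.1, 34.2]
finger_gap: 25.5
finger_force: 35.1
```

Emit:
jog_arm:
  plan: [0,0,0,0,0,0,0,0,0,0,0,0,0,0,0,0,0,0,0,0,0,0,0,0,0,0,0,0,0,0,0,0,0.02,0,0,0,0,0,0.06,0,0,0,0,0,0.1,0,0,0,0,0,0.13,0,0,0,0,0,0.15,0,0,0,0,0,0.15,0,0,0]
  claw: 0.07

```text
clock: 6.75
eef_pos: [600.8, -108.8, 179.8]
eef_rot: [3.137, 0.0, 1.423]
wrist_force: [0.2, 0.8, -0.3]
finger_gap: 69.5
finger_force: 0.0
```

```bash
python3 - <<'E'
from h import *
s=manip.read_state();print(s["eef_pos"],s["eef_rot"])
c=get_calibration("wrist");p,d=camera("wrist");C=cloud(c,d)
cv2.imwrite("pics/w2.png",p[...,::-1])
p2,d2=camera("side");C2=cloud(get_calibration("side"),d2);cv2.imwrite("pics/s2.png",p2[120:360,160:480,::-1].repeat(2,0).repeat(2,1))
for C,d in((C,d),(C2,d2)):
    m=(np.hypot(*(C[...,:2]-(600,-109)).transpose(2,0,1))<40)&(C[...,2]>25)&(C[...,2]<75)&(d>0)
    z=np.percentile(C[m][:,2],95);t=m&(abs(C[...,2]-z)<4)
    print(m.sum(),z,cv2.minEnclosingCircle(C[t][:,:2].astype(np.float32)))
E
```

```text
[ 600.83165268 -108.83455267  179.78400809] [3.13685290e+00 4.34277592e-04 1.42345614e+00]
1118 60.27274974869882 ((598.3426513671875, -107.43637084960938), 12.902448654174805)
239 58.94217778089264 ((599.1079711914062, -105.91403198242188), 13.051216125488281)
```

View pics/w2.png

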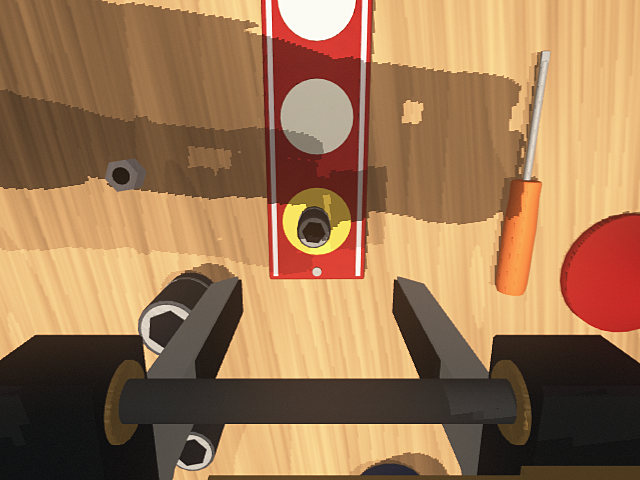

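View pics/s2.png

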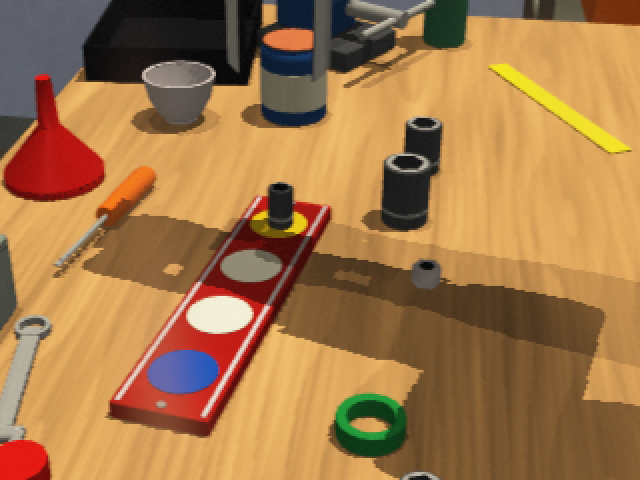

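Socket1 stands upright inside the yellow disc (wrist view (314,225)), about 2–3 mm off centre, with top height consistent with standing on the rail. On the next ones I'll descend more gently near contact. Now socket2.

Emit:
jog_arm:
  plan: [-0.16,0.393,0,0,0,0,-0.16,0.393,0,0,0,0,-0.16,0.393,0,0,0,0,-0.16,0.393,0,0,0,0,-0.16,0.393,0,0,0,0,-0.16,0.393,0,0,0,0,-0.16,0.393,0,0,0,0,-0.16,0.393,0,0,0,0,-0.16,0.393,0,0,0,0,-0.16,0.393,0,0,0,0,-0.16,0.393,0,0,0,0,-0.16,0.393,0,0,0,0,-0.16,0.393,0,0,0,0,-0.16,0.393,0,0,0,0]
  claw: 0.094

```text
clock: 8.25
eef_pos: [440.2, 283.6, 176.8]
eef_rot: [-3.141, 0.0, 1.422]
wrist_force: [-0.6, -0.6, 0.5]
finger_gap: 94.0
finger_force: 0.0
```

```bash
cat >> h.py <<'E'
def top(g,z):
    s=manip.read_state();c=get_calibration("wrist");p,d=camera("wrist");C=cloud(c,d)
    m=(np.hypot(*(C[...,:2]-g).transpose(2,0,1))<45)&(abs(C[...,2]-z)<5)&(d>0)
    (x,y),r=cv2.minEnclosingCircle(C[m][:,:2].astype(np.float32))
    print("eef",s["eef_pos"].round(1),s["eef_rot"].round(3),"top",round(x,1),round(y,1),"r",round(r,1),"z",np.median(C[m][:,2]),"shift mm",round(x-s["eef_pos"][0],1),round(y-s["eef_pos"][1],1))
    return p
E
python3 -c "
from h import *
top((440,284),50)"
```

```text
eef [440.2 283.6 176.8] [-3.141  0.     1.422] top 439.7 285.0 r 17.0 z 51.074771645753174 shift mm -0.5 1.3
```

Emit:
jog_arm:
  plan: [0,0.001,-0.04,0,0,0,0,0.001,-0.08,0,0,0,0,0.001,-0.115,0,0,0,0,0.001,-0.145,0,0,0,0,0.001,-0.16,0,0,0,0,0.001,-0.163,0,0,0,0,0.001,-0.163,0,0,0,0,0.001,-0.163,0,0,0]

```text
clock: 9.1
eef_pos: [440.4, 285.6, 15.0]
eef_rot: [3.14, -0.001, 1.423]
wrist_force: [-0.5, -0.1, 0.6]
finger_gap: 93.9
finger_force: 0.0
```

Emit:
jog_arm:
  plan: [0,0,0,0,0,0,0,0,0,0,0,0,0,0,0,0,0,0,0,0,0,0,0,0,0,0,0,0,0,0,0,0,0,0,0,0,0,0,0,0,0,0,0,0,0,0,0,0,0,0,0,0,0,0]
  claw: 0
  force: 40

```text
clock: 10.0
eef_pos: [439.8, 285.4, 13.9]
eef_rot: [3.142, -0.0, 1.423]
wrist_force: [0.6, -0.2, 0.4]
finger_gap: 33.4
finger_force: 40.0
```

Emit:
jog_arm:
  plan: [0,0,0.005,0,0,0,0,0,0.02,0,0,0,0,0,0.045,0,0,0,0,0,0.07,0,0,0,0,0,0.09,0,0,0,0,0,0.1,0,0,0,0,0,0.1,0,0,0,0,0,0.1,0,0,0]

```text
clock: 10.8
eef_pos: [439.5, 285.2, 113.1]
eef_rot: [-3.141, 0.001, 1.423]
wrist_force: [-0.1, 0.3, -1.8]
finger_gap: 33.6
finger_force: 40.0
```

```bash
python3 -c "
from h import *
p=top((440,284),150)
cv2.imwrite('pics/w3.png',p[...,::-1])
p,d=camera('side');cv2.imwrite('pics/s3.png',p[150:450,200:520,::-1].repeat(2,0).repeat(2,1))"
```

```text
eef [439.5 285.2 113.1] [-3.141e+00  1.000e-03  1.423e+00] top 440.5 293.6 r 29.0 z 150.2491957608727 shift mm 1.0 8.5
```

View pics/s3.png

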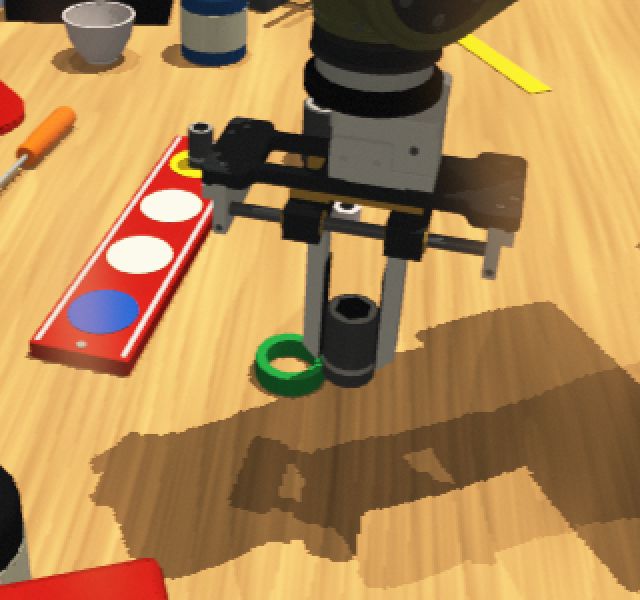

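Socket2 hangs straight in the fingers (355,340 in the crop). Carrying it to the white mark next to yellow.

Emit:
jog_arm:
  plan: [0.006,-0.01,0,0,0,0,0.022,-0.04,0,0,0,0,0.042,-0.075,0,0,0,0,0.062,-0.11,0,0,0,0,0.082,-0.147,0,0,0,0,0.102,-0.183,0,0,0,0,0.122,-0.219,0,0,0,0,0.14,-0.251,0,0,0,0,0.155,-0.278,0,0,0,0,0.166,-0.298,0,0,0,0,0.172,-0.308,0,0,0,0,0.173,-0.31,0,0,0,0,0.173,-0.31,-0.02,0,0,0,0.173,-0.31,-0.045,0,0,0,0.173,-0.31,-0.065,0,0,0,0.173,-0.31,-0.075,0,0,0,0.173,-0.31,-0.078,0,0,0,0.173,-0.31,-0.078,0,0,0,0.173,-0.31,-0.078,0,0,0,0.173,-0.31,-0.078,0,0,0]

```text
clock: 12.9
eef_pos: [613.3, -24.6, 36.9]
eef_rot: [3.14, -0.0, 1.424]
wrist_force: [-0.1, -0.7, -1.3]
finger_gap: 33.1
finger_force: 40.0
```

Emit:
jog_arm:
  plan: [0,0,-0.001,0,0,0,0,0,-0.002,0,0,0,0,0,-0.003,0,0,0,0,0,-0.004,0,0,0,0,0,-0.004,0,0,0,0,0,-0.004,0,0,0]

```text
clock: 13.5
eef_pos: [612.8, -24.6, 31.9]
eef_rot: [-3.142, 0.0, 1.423]
wrist_force: [0.5, 0.0, -1.2]
finger_gap: 33.5
finger_force: 40.0
```

Emit:
jog_arm:
  plan: [0,0,-0.0008,0,0,0,0,0,-0.0015,0,0,0,0,0,-0.0015,0,0,0,0,0,-0.0015,0,0,0]

```text
clock: 13.9
eef_pos: [612.8, -24.6, 30.4]
eef_rot: [-3.142, -0.0, 1.423]
wrist_force: [-0.2, 0.4, -1.2]
finger_gap: 33.4
finger_force: 40.0
```

Emit:
jog_arm:
  plan: [0,0,0,0,0,0,0,0,0,0,0,0,0,0,0,0,0,0,0,0,0,0,0,0,0,0,0,0,0,0,0,0,0.02,0,0,0,0,0,0.06,0,0,0,0,0,0.1,0,0,0,0,0,0.13,0,0,0,0,0,0.15,0,0,0,0,0,0.15,0,0,0,0,0,0.15,0,0,0]
  claw: 0.08

```text
clock: 15.1
eef_pos: [612.6, -24.6, 179.7]
eef_rot: [-3.141, 0.0, 1.423]
wrist_force: [0.3, -0.4, -0.5]
finger_gap: 79.6
finger_force: 0.0
```

```bash
python3 -c "
from h import *
top((613,-25),66)"
```

```text
eef [612.6 -24.6 179.7] [-3.141  0.     1.423] top 612.3 -24.7 r 16.9 z 67.04458792902412 shift mm -0.3 -0.1
```

Emit:
jog_arm:
  plan: [-0.149,-0.261,0,0,0,0,-0.149,-0.261,0,0,0,0,-0.149,-0.261,0,0,0,0,-0.149,-0.261,0,0,0,0,-0.149,-0.261,0,0,0,0,-0.149,-0.261,0,0,0,0,-0.149,-0.261,0,0,0,0,-0.149,-0.261,0,0,0,0,-0.149,-0.261,0,0,0,0,-0.149,-0.261,0,0,0,0,-0.149,-0.261,0,0,0,0]
  claw: 0.094

```text
clock: 16.25
eef_pos: [464.4, -284.7, 180.3]
eef_rot: [-3.141, -0.0, 1.425]
wrist_force: [0.2, 0.6, 0.7]
finger_gap: 94.2
finger_force: 0.0
```

```bash
python3 -c "
from h import *
top((464,-286),58)"
```

```text
eef [ 464.4 -284.7  180.3] [-3.141 -0.     1.425] top 463.6 -285.9 r 20.9 z 59.010275701732894 shift mm -0.8 -1.2
```

Emit:
jog_arm:
  plan: [0,0,-0.04,0,0,0,0,0,-0.08,0,0,0,0,0,-0.115,0,0,0,0,0,-0.145,0,0,0,0,0,-0.16,0,0,0,0,0,-0.163,0,0,0,0,0,-0.163,0,0,0,0,0,-0.163,0,0,0]

```text
clock: 17.1
eef_pos: [464.6, -286.0, 18.9]
eef_rot: [3.14, 0.001, 1.424]
wrist_force: [0.4, 0.7, -0.0]
finger_gap: 93.9
finger_force: 0.0
```

Emit:
jog_arm:
  plan: [0,0,0,0,0,0,0,0,0,0,0,0,0,0,0,0,0,0,0,0,0,0,0,0,0,0,0,0,0,0,0,0,0,0,0,0,0,0,0,0,0,0,0,0,0,0,0,0,0,0,0,0,0,0]
  claw: 0
  force: 45

```text
clock: 18.0
eef_pos: [463.8, -285.6, 17.4]
eef_rot: [-3.142, 0.0, 1.423]
wrist_force: [0.1, -1.0, -0.3]
finger_gap: 41.4
finger_force: 45.0
```

Emit:
jog_arm:
  plan: [0,0,0.005,0,0,0,0,0,0.02,0,0,0,0,0,0.045,0,0,0,0,0,0.08,0,0,0,0,0,0.115,0,0,0,0,0,0.135,0,0,0,0,0,0.14,0,0,0,0,0,0.14,0,0,0]

```text
clock: 18.8
eef_pos: [463.9, -285.6, 158.1]
eef_rot: [3.141, 0.001, 1.423]
wrist_force: [0.6, 0.7, -3.4]
finger_gap: 41.4
finger_force: 45.0
```

Emit:
jog_arm:
  plan: [0.005,0.01,0,0,0,0,0.016,0.034,0,0,0,0,0.032,0.069,0,0,0,0,0.05,0.107,0,0,0,0,0.068,0.145,0,0,0,0,0.086,0.184,0,0,0,0,0.104,0.222,0,0,0,0,0.121,0.259,0,0,0,0,0.138,0.295,0,0,0,0,0.151,0.323,0,0,0,0,0.159,0.34,0,0,0,0,0.1615,0.345,0,0,0,0,0.1615,0.345,-0.02,0,0,0,0.1615,0.345,-0.05,0,0,0,0.1615,0.345,-0.08,0,0,0,0.1615,0.345,-0.105,0,0,0,0.1615,0.345,-0.115,0,0,0,0.1615,0.345,-0.118,0,0,0,0.1615,0.345,-0.118,0,0,0,0.1615,0.345,-0.118,0,0,0]

```text
clock: 20.8
eef_pos: [625.9, 59.3, 40.8]
eef_rot: [3.14, -0.0, 1.423]
wrist_force: [-0.3, -0.1, -1.8]
finger_gap: 41.4
finger_force: 45.0
```

Emit:
jog_arm:
  plan: [0,0,-0.001,0,0,0,0,0,-0.002,0,0,0,0,0,-0.003,0,0,0,0,0,-0.004,0,0,0,0,0,-0.005,0,0,0,0,0,-0.0055,0,0,0,0,0,-0.0055,0,0,0,0,0,-0.0055,0,0,0]

```text
clock: 21.6
eef_pos: [625.3, 59.4, 33.9]
eef_rot: [-3.142, -0.0, 1.423]
wrist_force: [0.2, -1.1, -1.7]
finger_gap: 41.8
finger_force: 45.0
```

Emit:
jog_arm:
  plan: [0,0,0,0,0,0,0,0,0,0,0,0,0,0,0,0,0,0,0,0,0,0,0,0,0,0,0,0,0,0,0,0,0.02,0,0,0,0,0,0.06,0,0,0,0,0,0.1,0,0,0,0,0,0.13,0,0,0,0,0,0.15,0,0,0,0,0,0.15,0,0,0,0,0,0.15,0,0,0]
  claw: 0.09

```text
clock: 22.8
eef_pos: [625.1, 59.3, 183.2]
eef_rot: [-3.141, 0.0, 1.423]
wrist_force: [-0.3, -0.3, -0.4]
finger_gap: 90.0
finger_force: 0.0
```

```bash
python3 -c "
from h import *
top((625,59),74)"
```

```text
eef [625.1  59.3 183.2] [-3.141  0.     1.423] top 624.9 58.9 r 20.9 z 75.03377961453174 shift mm -0.2 -0.5
```

Emit:
jog_arm:
  plan: [-0.1495,-0.2255,0,0,0,0,-0.1495,-0.2255,0,0,0,0,-0.1495,-0.2255,0,0,0,0,-0.1495,-0.2255,0,0,0,0,-0.1495,-0.2255,0,0,0,0,-0.1495,-0.2255,0,0,0,0,-0.1495,-0.2255,0,0,0,0,-0.1495,-0.2255,0,0,0,0,-0.1495,-0.2255,0,0,0,0,-0.1495,-0.2255,0,0,0,0,-0.1495,-0.2255,0,0,0,0]
  claw: 0.094

```text
clock: 23.95
eef_pos: [476.1, -165.4, 183.7]
eef_rot: [-3.141, -0.0, 1.425]
wrist_force: [0.4, 0.5, 0.4]
finger_gap: 93.9
finger_force: 0.0
```

```bash
python3 -c "
from h import *
top((476,-166),66)"
```

```text
eef [ 476.1 -165.4  183.7] [-3.141 -0.     1.425] top 475.8 -166.2 r 25.0 z 67.01404242452273 shift mm -0.3 -0.8
```

Emit:
jog_arm:
  plan: [0,0,-0.04,0,0,0,0,0,-0.08,0,0,0,0,0,-0.115,0,0,0,0,0,-0.145,0,0,0,0,0,-0.159,0,0,0,0,0,-0.162,0,0,0,0,0,-0.162,0,0,0,0,0,-0.162,0,0,0]

```text
clock: 24.8
eef_pos: [476.4, -166.3, 23.0]
eef_rot: [3.14, 0.0, 1.424]
wrist_force: [0.4, 0.0, 0.2]
finger_gap: 94.1
finger_force: 0.0
```

Emit:
jog_arm:
  plan: [0,0,0,0,0,0,0,0,0,0,0,0,0,0,0,0,0,0,0,0,0,0,0,0,0,0,0,0,0,0,0,0,0,0,0,0,0,0,0,0,0,0,0,0,0,0,0,0,0,0,0,0,0,0]
  claw: 0
  force: 55

```text
clock: 25.7
eef_pos: [475.9, -166.2, 22.0]
eef_rot: [3.141, 0.0, 1.423]
wrist_force: [1.0, 0.1, 1.1]
finger_gap: 49.1
finger_force: 55.0
```

Emit:
jog_arm:
  plan: [0,0,0.005,0,0,0,0,0,0.02,0,0,0,0,0,0.045,0,0,0,0,0,0.08,0,0,0,0,0,0.115,0,0,0,0,0,0.145,0,0,0,0,0,0.15,0,0,0,0,0,0.15,0,0,0]

```text
clock: 26.5
eef_pos: [475.7, -166.0, 171.7]
eef_rot: [3.141, 0.0, 1.423]
wrist_force: [-0.3, -0.3, -5.0]
finger_gap: 49.3
finger_force: 55.0
```

Emit:
jog_arm:
  plan: [0.005,0.009,0,0,0,0,0.016,0.031,0,0,0,0,0.032,0.062,0,0,0,0,0.05,0.096,0,0,0,0,0.068,0.13,0,0,0,0,0.086,0.165,0,0,0,0,0.104,0.199,0,0,0,0,0.121,0.232,0,0,0,0,0.138,0.264,0,0,0,0,0.151,0.289,0,0,0,0,0.159,0.304,0,0,0,0,0.162,0.3095,0,0,0,0,0.162,0.3095,-0.02,0,0,0,0.162,0.3095,-0.05,0,0,0,0.162,0.3095,-0.085,0,0,0,0.162,0.3095,-0.112,0,0,0,0.162,0.3095,-0.124,0,0,0,0.162,0.3095,-0.128,0,0,0,0.162,0.3095,-0.128,0,0,0,0.162,0.3095,-0.128,0,0,0]

```text
clock: 28.5
eef_pos: [638.5, 143.5, 45.4]
eef_rot: [3.14, -0.001, 1.423]
wrist_force: [0.4, 0.8, -4.6]
finger_gap: 49.3
finger_force: 55.0
```

Emit:
jog_arm:
  plan: [0,0,-0.001,0,0,0,0,0,-0.002,0,0,0,0,0,-0.003,0,0,0,0,0,-0.004,0,0,0,0,0,-0.005,0,0,0,0,0,-0.0055,0,0,0,0,0,-0.0055,0,0,0,0,0,-0.0055,0,0,0]

```text
clock: 29.3
eef_pos: [637.8, 143.4, 38.4]
eef_rot: [3.142, -0.0, 1.423]
wrist_force: [-0.4, -0.0, -4.7]
finger_gap: 49.4
finger_force: 55.0
```

Release, rise, then move aside over the rail's base side to check everything.

Emit:
jog_arm:
  plan: [0,0,0,0,0,0,0,0,0,0,0,0,0,0,0,0,0,0,0,0,0,0,0,0,0,0,0,0,0,0,0,0,0.02,0,0,0,0,0,0.06,0,0,0,0,0,0.1,0,0,0,0,0,0.13,0,0,0,0,0,0.16,0,0,0,-0.05,0,0.18,0,0,0,-0.1,0,0.18,0,0,0,-0.15,0,0.18,0,0,0,-0.2,0,0.18,0,0,0,-0.25,0,0.18,0,0,0,-0.25,0,0.18,0,0,0,-0.25,0,0.18,0,0,0]
  claw: 0.094

```text
clock: 31.0
eef_pos: [387.7, 143.5, 219.3]
eef_rot: [3.14, -0.001, 1.424]
wrist_force: [0.8, 0.4, 0.7]
finger_gap: 94.3
finger_force: 0.0
```

```bash
python3 - <<'E'
from h import *
M=[(600.2,-108.8,58),(612.7,-24.7,66),(625.3,59.4,74),(637.7,143.4,82)]
for n in("scene","side"):
    c=get_calibration(n);p,d=camera(n);C=cloud(c,d)
    if n=="scene": cv2.imwrite("pics/end.png",p[150:390,160:480,::-1].repeat(2,0).repeat(2,1))
    for x,y,z in M:
        m=(np.hypot(*(C[...,:2]-(x,y)).transpose(2,0,1))<40)&(abs(C[...,2]-z)<5)&(d>0)
        if m.sum(): print(n,cv2.minEnclosingCircle(C[m][:,:2].astype(np.float32)),np.median(C[m][:,2])-z)
E
```

```text
scene ((597.3784790039062, -108.72781372070312), 13.442300796508789) 0.36673145357747217
scene ((611.2665405273438, -27.46480941772461), 17.272245407104492) 0.7049492925726781
scene ((623.9900512695312, 56.65232849121094), 21.415653228759766) 0.517216675298755
scene ((637.149658203125, 140.9419708251953), 25.43671417236328) 0.4527441365090681
side ((598.39306640625, -104.31757354736328), 13.907444953918457) -0.3212714565109138
side ((612.7814331054688, -22.000185012817383), 17.349430084228516) -0.12349745882715979
side ((624.773681640625, 61.4439582824707), 22.383981704711914) 0.06203880539885631
side ((637.8657836914062, 146.08645629882812), 26.130617141723633) 0.23044088559839793
```

View pics/end.png

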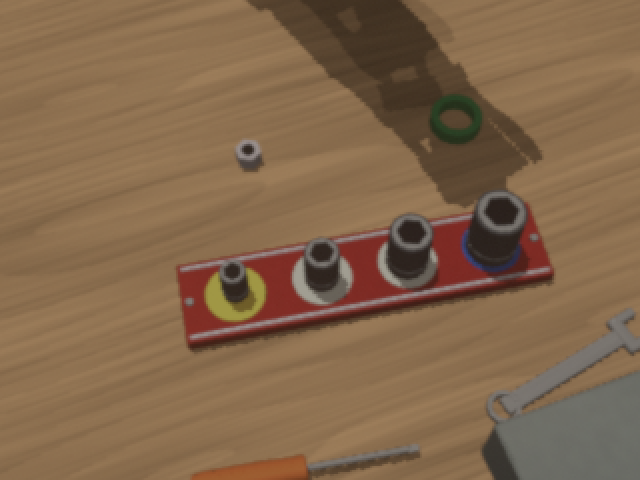

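All four stand upright, rising from yellow (233,290) to blue (495,240), each within about 3 mm of its mark. The gripper is clear of everything.

```bash
python3 -c "
from cell import manip
print(manip.sign_off())"
```

```text
the job is handed in; nothing more can be done
None
```

The four sockets stand upright on the rail in size order from yellow to blue, each measured within about 3 mm of its mark, and the job was handed in at about 31 s; socket1 pressed the rail when set down (wrist force about 34 N vertical), and sign-off returned no verdict.

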